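# Push a row of lamps home on a sprung contact bar

## Task

Take the straightedge by its rib and with its long edge push all five lamps along the tester's deck together, up to the brass contact bar and on, sliding the bar back into the housing until you feel it meet the sprung contacts inside; press the row there with about 10 newtons, never more than 15, for about a second. Ease off slowly so that the lamps stay in a row against the bar, and lay the straightedge flat on the desk beside the tester. Keep the lamps upright, touch them with nothing but the straightedge, and leave the other things on the desk alone.

Things in the scene. Friction and masses are not known exactly. Their poses are not given: they have to be found in the camera images.
- tester: Fixed lamp tester. White deck 250 x 250 mm, top 10 mm above the desk; side rails left and right (234 mm apart, tops 20 mm above the desk); across the far end a grey housing (40 mm high, from x = 98 to 190 mm), the brass bar sliding into it; near end open. Origin: middle of the deck, at desk level. x runs along the deck to the bar, y to the left, z up; the deck spans -125 to 125 mm in both.
- contact_bar: Brass contact bar, 200 mm long (y), 92 mm deep (x), 1 to 17 mm above the deck. Origin: middle of its near face (which lamps touch), at deck height; x points into the bar and housing, like the tester's x. Pushed along x it slides under a light drag (1.2 N) for 8 to 40 mm, unknown each time and unseen, until it meets sprung contacts in the housing: they give at 2 N, then 6 N per mm, at most 6 mm, and push back.
- straightedge: Aluminium straightedge, 200 g, flat on the desk: blade 190 mm long (y), 50 mm wide (x), 8 mm thick, with an upright grip rib on it 12 mm thick (x), 80 mm long (y), top 42 mm above the blade's underside. Origin: below the middle of the rib, at the underside; z up. The pushing edge, with black ticks, is at x = +34 mm (wide side of the rib); the rear edge at x = -16 mm.
- carton: Bystander: closed cardboard carton 95 x 70 x 50 mm standing on the desk; origin at the centre of its underside.
- lamp_rack: Bystander: white card rack 100 x 100 x 25 mm with five spare lamps in it (55 mm high in all); origin at the centre of its underside.
- screwdriver: Bystander: screwdriver lying on the desk, 170 mm long; origin at its middle underside.
- lamp0: Loose lamp, about 30 g, upright on the tester's deck: round steel collar 28 mm across and 14 mm high, glass dome 23 mm across above it, 42 mm high in all. Origin: centre of the underside; z up. The lamps stand ragged in front of the contact bar, about 35 mm apart along it, the outer two about 70 mm left and right of the deck's middle. Pressed lamps rub on the deck, so up to half of the push may not reach the bar.
- lamp1: Loose lamp, about 30 g, upright on the tester's deck: round steel collar 28 mm across and 14 mm high, glass dome 23 mm across above it, 42 mm high in all. Origin: centre of the underside; z up. Same as lamp0.
- lamp2: Loose lamp, about 30 g, upright on the tester's deck: round steel collar 28 mm across and 14 mm high, glass dome 23 mm across above it, 42 mm high in all. Origin: centre of the underside; z up. Same as lamp0.
- lamp3: Loose lamp, about 30 g, upright on the tester's deck: round steel collar 28 mm across and 14 mm high, glass dome 23 mm across above it, 42 mm high in all. Origin: centre of the underside; z up. Same as lamp0.
- lamp4: Loose lamp, about 30 g, upright on the tester's deck: round steel collar 28 mm across and 14 mm high, glass dome 23 mm across above it, 42 mm high in all. Origin: centre of the underside; z up. Same as lamp0.
Not all that is in view belongs to the job. Leave any blue or red look-alike of the lamp4 alone.

How it is judged:
On the way:
1. all five lamps stand against the contact bar, the bar has met its contacts, and the straightedge presses the row on it with 3 to 15 N for half a second (x of lamp0 in the frame of contact_bar between -0.018 and -0.011 m and y of lamp0 in the frame of contact_bar between -0.1 and 0.1 m and angle between each of lamp0, lamp1, lamp2, lamp3, lamp4's own z axis and vertical below 0.1 rad and x of lamp1 in the frame of contact_bar between -0.018 and -0.011 m and y of lamp1 in the frame of contact_bar between -0.1 and 0.1 m and x of lamp2 in the frame of contact_bar between -0.018 and -0.011 m and y of lamp2 in the frame of contact_bar between -0.1 and 0.1 m and x of lamp3 in the frame of contact_bar between -0.018 and -0.011 m and y of lamp3 in the frame of contact_bar between -0.1 and 0.1 m and x of lamp4 in the frame of contact_bar between -0.018 and -0.011 m and y of lamp4 in the frame of contact_bar between -0.1 and 0.1 m and contact force between contact_bar and anything else between 3 and 15 N and (contact force between straightedge and lamp0 above 1 N or contact force between straightedge and lamp1 above 1 N or contact force between straightedge and lamp2 above 1 N or contact force between straightedge and lamp3 above 1 N or contact force between straightedge and lamp4 above 1 N)), for 0.5 s.
At the end, for the whole second after the job is handed in: All five lamps stand upright (within 0.1 rad) and at rest against the contact bar, no collar more than 4 mm from its face, and the straightedge lies flat (within 0.05 rad) and still on the desk, off the tester (x of lamp0 in the frame of contact_bar between -0.018 and -0.011 m and y of lamp0 in the frame of contact_bar between -0.1 and 0.1 m and angle between each of lamp0, lamp1, lamp2, lamp3, lamp4's own z axis and vertical below 0.1 rad and x of lamp1 in the frame of contact_bar between -0.018 and -0.011 m and y of lamp1 in the frame of contact_bar between -0.1 and 0.1 m and x of lamp2 in the frame of contact_bar between -0.018 and -0.011 m and y of lamp2 in the frame of contact_bar between -0.1 and 0.1 m and x of lamp3 in the frame of contact_bar between -0.018 and -0.011 m and y of lamp3 in the frame of contact_bar between -0.1 and 0.1 m and x of lamp4 in the frame of contact_bar between -0.018 and -0.011 m and y of lamp4 in the frame of contact_bar between -0.1 and 0.1 m and linear speed of each of lamp0, lamp1, lamp2, lamp3, lamp4, straightedge below 0.02 m/s and height (world z) of straightedge below 0.004 m and angle between straightedge's own z axis and vertical below 0.05 rad); the robot touches nothing.
It fails at once if the contact bar is pressed with more than 15 N (contact force between contact_bar and anything else above 15 N).
It fails at once if a lamp is tipped by more than 0.4 rad (angle between any of lamp0, lamp1, lamp2, lamp3, lamp4's own z axis and vertical above 0.4 rad).
It fails at once if the robot itself touches a lamp (contact force between any of the fingers, the arm and lamp0 above 0.3 N or contact force between any of the fingers, the arm and lamp1 above 0.3 N or contact force between any of the fingers, the arm and lamp2 above 0.3 N or contact force between any of the fingers, the arm and lamp3 above 0.3 N or contact force between any of the fingers, the arm and lamp4 above 0.3 N).
It fails at once if the carton, lamp rack or screwdriver is moved by more than 15 mm (distance of any of carton, lamp_rack, screwdriver from where it was at the start of the episode above 0.015 m).
It also fails if it takes over 72 s, if anything falls off the work surface, if the arm or the gripper's body presses on something with over 40 N, if the wrist force passes 120 N, or if a joint passes its speed limit or range.

## Robot

A 7-joint arm with a two-finger parallel gripper is mounted at the origin on the work surface. World frame = base frame: x ahead of the robot, y to its left, z up, the work surface at z = 0. Lengths are in m, angles in rad, forces in N, time in s.
With the tool pointing down it reaches from about 0.425 to 0.95 m from the base axis. Payload 4.7 kg.
Tool frame: the origin (TCP) lies midway between the tips of the shut fingers; the grasp point (between the pads) lies 19 mm behind it (bot.grip_point_offset is the distance from the TCP to the grasp point, in m); x points along the fingers, z is the direction in which the jaws open and shut, and the axes are right-handed (so a half turn about x gives the same grasp; the last joint's range is limited). The gripper opens to 87 mm and grips with 3 to 60 N. Pads are 19 mm wide; open, the fingers measure 117 mm over their backs; the gripper's body (75 mm by 190 mm) begins 51 mm behind the grasp point.
Start: joints at [-1.283, 0.469, -0.049, 1.532, 0.024, 1.141, -0.082], TCP at [0.21, 0.641, 0.223] pointing down, gripper open.
Joint ranges: [-2.59, 2.59], [-0.33, 1.99], [-1.39, 1.29], [0.1, 2.45], [-1.04, 4.18], [0.21, 1.99], [-2.66, 2.66]. Speed limits (rad/s): [2.57, 2.57, 3.14, 3.14, 3.14, 3.14, 3.14].

## Interface

Orientations are given as a unit quaternion [x, y, z, w].
In Python, from cell import bot, imaging, masks_of gives the robot as it stands.
- The arm moves only by the tool drive_tool, never from a script. Its arguments are lists of equal length, an entry for each row: "dp": the shift along the tool's x, y, z in m, a list of three; "turn": the turn about the tool's x in rad. In form: {"dp": [[tx, ty, tz], ...], "turn": [turn, ...]}. A call has 1 to 10 rows; each row is the pose to reach, as a shift and turn from the pose measured when the call began, along the tool's axes at that moment; what a row does not reach only later rows make up. A row lasts 1/8 s, in which the tool goes at most 62.5 mm and 10.7 degrees, less where a joint would pass 70% of its speed; a pose out of reach is approached as far as the arm can. A call with a gripper value outside its range is refused whole. "jaw" is the finger opening in m, from 0 to 0.087, set as the call begins (left out, the last holds). The fingers move at their own pace and stop on an object; "grip_force" is the grip in N (left out, the last holds). Time passes only in rows, so rows that repeat a pose let the fingers close. It gives the time, the measured TCP pose, the force and the opening at its end, in the units of the state.
- bot.get_state(): the state, without advancing time (a new reading comes with each control period).
- imaging.get_image(name): name is "side" or "top" or "wrist"; returns (picture, depth): 400x640x3 uint8, red, green, blue; 400x640 float32, m along the optical axis (not along the pixel's ray), 0 where there is no reading.
- imaging.camera_model(name): a dict with "intrinsics" (3x3 intrinsics, pixels), "camera_from_world" (4x4, takes a point from world to camera coordinates); the wrist camera has in their place "tool_from_camera" (4x4, takes a point from camera to tool coordinates, whose origin is the TCP and whose axes are the tool frame's). Camera axes: x right, y down, z forward; pixel columns grow to the right and rows downward; lengths in m; the calibration is good to about 2 mm. A picture is of the moment at which its call begins: read the wrist's pose just before it. camera_model takes no time and is no camera call.
- bot.sign_off(): hands the job in, once; it reports no verdict.
Trained networks look in the newest picture that a camera, given by its name, has taken for a name from the list of things; names that differ only in an ending like _2 or _b are one class to them, and where a whole thing is asked for, a point or a joint stands for the part that bears it (a point fixed in the world has none). Each returns a list of dicts, best first, with "confidence" (0 to 1); they miss things now and then, are a little off and sometimes report something else, mostly with a low value. They report only what shows in the picture. A call takes as long as a camera call. They do not tell look-alikes from the thing itself.
- masks_of(camera, target): "pixels" (400x640 bool, what is visible of it) and "box" ([left, top, right, bottom] in pixels, round what is visible of it).
The state is a dict: "clock": time; "joint_positions": joint angles; "joint_velocities": joint speeds; "effort": joint torques, N m; "tool_pos": TCP position; "eef_rot": TCP orientation; "ft_force": force on the tool from outside, world axes, zero at the start; "wrist_torque": the same for the moment, N m; "width": finger opening in m.
Only numpy, scipy, OpenCV 4.12 (cv2) and the standard library are available. Lean on these libraries where they do the work, as an engineer would, in place of code of your own. Each camera call takes 0.05 s, during which the arm holds its last target. There are 200 camera calls.

## Working session

There is one attempt and no reset: what is moved stays moved. The work goes in short steps, Python scripts to look and compute and a tool call to move; the robot and the scene stay as the last step left them, time stands still between calls to the robot, and variables do not carry over. Pictures are saved under pics/ and viewed, about 8 in all and at most 12, crops included, and the job is handed in when it is done.

Besides the shell and the picture viewer there is one more tool, called after "Request:" as name([rows], argument=value, ...), one row to a line, values as JSON. drive_tool: Moves the arm, as the interface text tells. Its arguments: {"type":"object","properties":{"dp":{"type":"array","items":{"type":"array","items":{"type":"number"}}},"turn":{"type":"array","items":{"type":"number"}},"jaw":{"type":"number"},"grip_force":{"type":"number"}},"required":["dp","turn"]}

```bash
mkdir -p pics; cat > h.py <<'E'
import numpy as np, cv2
from cell import bot, imaging, masks_of
from scipy.spatial.transform import Rotation as R
def world(cam, d, M=None):
    m=imaging.camera_model(cam); K=np.array(m["intrinsics"])
    v,u=np.mgrid[0:400,0:640]
    P=np.stack([(u-K[0,2])/K[0,0]*d,(v-K[1,2])/K[1,1]*d,d],-1)
    if M is None: M=np.linalg.inv(np.array(m["camera_from_world"]))
    W=P@M[:3,:3].T+M[:3,3]; W[d<=0]=np.nan
    return W
def save(n,im): cv2.imwrite(f"pics/{n}.png",cv2.cvtColor(im,cv2.COLOR_RGB2BGR))
E
python3 - <<'E'
from h import *
s=bot.get_state(); print(s)
print(R.from_quat(s["eef_rot"]).as_matrix().round(3))
im,d=imaging.get_image("top"); W=world("top",d); save("top",im); np.save("top_W.npy",W)
for t in ["tester","contact_bar","straightedge","carton","lamp_rack","screwdriver","lamp0"]:
    for r in masks_of("top",t)[:8]:
        p=r["pixels"]; w=W[p]; print(t,round(r["confidence"],2),np.array(r["box"]).round(),np.nanmedian(w,0).round(3),np.nanpercentile(w[:,2],97).round(3), p.sum())
E
```

```text
{'clock': 0.0, 'joint_positions': array([-1.28289735,  0.46940281, -0.04853753,  1.53369389,  0.02409068,
        1.14098694, -0.08228661]), 'joint_velocities': array([-0.00149334, -0.00044545, -0.00266239,  0.00058376, -0.00103191,
        0.00103131,  0.00049318]), 'effort': array([ 2.46661893e-04, -5.07985210e+01, -8.03954015e-02, -2.36142254e+01,
       -6.13377756e-02,  3.79851297e-02,  1.77261099e-04]), 'tool_pos': array([0.21011528, 0.64083631, 0.22152531]), 'eef_rot': array([-0.41528846,  0.57313828,  0.41444845,  0.57208433]), 'ft_force': array([ 0.32956253,  1.14070075, -0.65451555]), 'wrist_torque': array([ 0.01803698, -0.03571853, -0.01528086]), 'width': 0.08688826598167192}
[[-0.001 -0.95   0.312]
 [-0.002  0.312  0.95 ]
 [-1.    -0.    -0.002]]
tester 0.75 [297. 110. 403. 241.] [ 0.619 -0.055  0.012] 0.043 12905
contact_bar 0.74 [310. 147. 392. 160.] [ 0.665 -0.056  0.027] 0.031 785
contact_bar 0.4 [459. 145. 508. 156.] [ 0.68  -0.391  0.023] 0.029 368
straightedge 0.77 [439. 202. 469. 281.] [ 0.456 -0.31   0.009] 0.043 1597
carton 0.65 [171. 202. 213. 248.] [0.481 0.323 0.05 ] 0.054 1367
lamp_rack 0.62 [156. 125. 202. 161.] [0.678 0.355 0.026] 0.053 1802
screwdriver 0.56 [444. 143. 508. 157.] [ 0.68  -0.387  0.023] 0.028 434
lamp0 0.68 [272. 184. 282. 193.] [0.576 0.122 0.034] 0.043 96
lamp0 0.54 [344. 199. 354. 215.] [ 0.532 -0.051  0.041] 0.053 120
lamp0 0.46 [265. 208. 275. 218.] [0.518 0.135 0.034] 0.043 87
```

View pics/top.png

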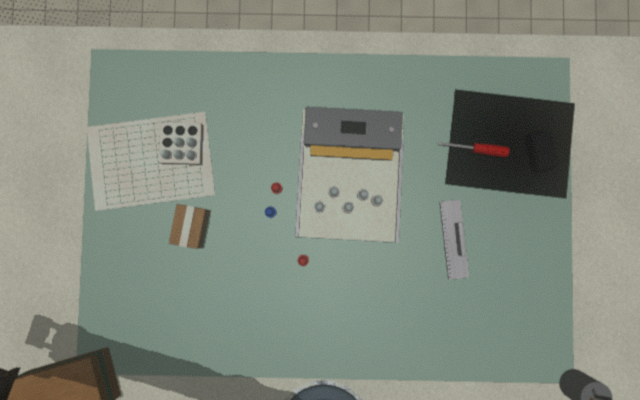

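The picture shows the tester around (350,175), with five grey lamps at about (319,207), (334,192), (348,208), (363,195) and (377,200). The straightedge is at (454,240) with its ticked edge on the left, towards +y.

```bash
cat > fit.py <<'E'
from h import *
def rect(w):
    (c,s,a)=cv2.minAreaRect((w[:,:2]*1000).astype(np.float32)); return np.round(c,1),np.round(s,1),round(a,1)
def yawfit(w):  # principal direction
    q=w[:,:2]-w[:,:2].mean(0); v=np.linalg.svd(q,full_matrices=False)[2][0]; return np.degrees(np.arctan2(v[1],v[0]))
E
python3 - <<'E'
from fit import *
im,d=imaging.get_image("top"); W=world("top",d)
v,u=np.mgrid[0:400,0:640]
def sel(box,zlo,zhi):
    l,t,r,b=box; return W[(u>=l)&(u<=r)&(v>=t)&(v<=b)&(W[...,2]>zlo)&(W[...,2]<zhi)]
for n,b,lo,hi in [("housing",(295,105,405,165),.034,.046),("tester",(290,100,410,250),.006,.06),("rib",(435,195,475,285),.03,.06),("se",(435,195,475,285),.004,.06),("bar",(305,145,397,162),.022,.032)]:
    w=sel(b,lo,hi); print(n,len(w),rect(w),yawfit(w).round(1),np.median(w,0).round(3))
print("desk z",np.nanmedian(W[260:300,340:420,2]))
for c in [(319,207),(334,192),(348,208),(363,195),(377,200)]:
    w=sel((c[0]-9,c[1]-9,c[0]+9,c[1]+9),.03,.06); print("lamp",len(w),(w.max(0)+w.min(0))[:2]/2,w[:,2].max())
m=masks_of("top","contact_bar")[0]["pixels"]; print(rect(W[m]),yawfit(W[m]))
crop=cv2.resize(im[100:290,290:480],None,fx=3,fy=3,interpolation=cv2.INTER_CUBIC); save("c1",crop)
im2,_=imaging.get_image("side"); save("side",im2)
print({k:np.array(x).round(3).tolist() for k,x in imaging.camera_model("wrist").items()})
E
```

```text
housing 3695 (array([723.4, -58.6]), array([234.2,  92.9]), 87.8) -92.2 [ 0.722 -0.058  0.04 ]
tester 13251 (array([618.6, -52.5]), array([362.3, 289.4]), 0.2) 179.1 [ 0.614 -0.054  0.013]
rib 218 (array([ 461.1, -319.4]), array([79. , 13.5]), 6.7) -173.6 [ 0.46  -0.318  0.041]
se 1711 (array([ 459.6, -313.7]), array([218.6,  98. ]), 0.0) -174.8 [ 0.46  -0.31   0.009]
bar 864 (array([666. , -54.6]), array([222.5,  25.3]), 87.8) -92.2 [ 0.666 -0.055  0.027]
desk z 0.0005840319572605335
lamp 71 [0.53302878 0.01944463] 0.05417778864379619
lamp 71 [ 0.56933313 -0.0155375 ] 0.053998318248527744
lamp 68 [ 0.53293025 -0.0491912 ] 0.05455952915157636
lamp 69 [ 0.56435811 -0.08591844] 0.0531447089544439
lamp 72 [ 0.55302549 -0.11305889] 0.0547788207780624Traceback (most recent call last):
  File "<stdin>", line 11, in <module>
  File "fit.py", line 5, in yawfit
    q=w[:,:2]-w[:,:2].mean(0); v=np.linalg.svd(q,full_matrices=False)[2][0]; return np.degrees(np.arctan2(v[1],v[0]))
                                 ~~~~~~~~~~~~~^^^^^^^^^^^^^^^^^^^^^^^
    u, s, vh = gufunc(a, signature=signature)
               ~~~~~~^^^^^^^^^^^^^^^^^^^^^^^^
    raise LinAlgError("SVD did not converge")
numpy.linalg.LinAlgError: SVD did not converge
```

```bash
cat >> h.py <<'E'
def to(p, yaw=None):
    s=bot.get_state(); M=R.from_quat(s["eef_rot"]).as_matrix()
    dp=M.T@(np.array(p)-s["tool_pos"]); y0=np.arctan2(M[1,2],M[0,2])
    tn=0 if yaw is None else -((np.radians(yaw)-y0+np.pi)%(2*np.pi)-np.pi)
    print("dp",dp.round(4).tolist(),"turn",round(float(tn),4),"| yaw",np.degrees(y0).round(2),"tcp",s["tool_pos"].round(4),"tilt",M[:,0].round(4),"F",s["ft_force"].round(2),"t",round(s["clock"],2),"w",round(s["width"],4))
E
python3 - <<'E'
from h import *
to((.52,.15,.22),96.5)
to((.461,-.319,.22),96.5)
print({k:np.array(x).round(3).tolist() for k,x in imaging.camera_model("wrist").items()})
E
```

```text
dp [0.0025, -0.4474, -0.3705] turn -0.4302 | yaw 71.85 tcp [0.2102 0.6414 0.2225] tilt [-0.e+00  1.e-04 -1.e+00] F [ 0.23  0.4  -0.06] t 0.5 w 0.0868
dp [0.0025, -0.5375, -0.8345] turn -0.4302 | yaw 71.85 tcp [0.2102 0.6414 0.2225] tilt [-0.e+00  1.e-04 -1.e+00] F [ 0.23  0.4  -0.06] t 0.5 w 0.0868
{'intrinsics': [[338.377, 0.0, 321.706], [0.0, 338.377, 203.782], [0.0, 0.0, 1.0]], 'tool_from_camera': [[0.0, -0.268, 0.963, -0.162], [0.001, -0.963, -0.268, 0.073], [1.0, 0.001, 0.0, 0.0], [0.0, 0.0, 0.0, 1.0]]}
```

Request:
drive_tool([
  [0,-0.05,-0.04],
  [0,-0.1,-0.08],
  [0,-0.15,-0.12],
  [0,-0.195,-0.16],
  [0,-0.24,-0.2],
  [0,-0.285,-0.235],
  [0,-0.33,-0.27],
  [0,-0.37,-0.305],
  [0,-0.41,-0.34],
  [0,-0.447,-0.37],
], turn=[-0.06,-0.12,-0.18,-0.24,-0.3,-0.36,-0.43,-0.43,-0.43,-0.43])

```text
clock: 1.75
tool_pos: [0.5206, 0.1487, 0.2229]
eef_rot: [0.527, -0.471, -0.527, -0.471]
ft_force: [1.0, -0.3, 0.2]
width: 0.0874
```

```bash
python3 -c "
from h import *
to((.461,-.319,.2),96.5)"
```

```text
dp [0.0227, 0.1117, -0.458] turn -0.0011 | yaw 96.44 tcp [0.5206 0.1487 0.2229] tilt [ 8.e-04  2.e-04 -1.e+00] F [ 0.96 -0.29  0.23] t 1.75 w 0.0874
```

Request:
drive_tool([
  [0,0.012,-0.05],
  [0,0.025,-0.1],
  [0,0.038,-0.155],
  [0,0.051,-0.21],
  [0,0.064,-0.265],
  [0,0.077,-0.32],
  [0.01,0.09,-0.37],
  [0.02,0.102,-0.42],
  [0.023,0.112,-0.458],
  [0.023,0.112,-0.458],
], turn=[0,0,0,0,0,0,0,0,0,0])

```text
clock: 3.0
tool_pos: [0.4591, -0.3226, 0.1997]
eef_rot: [0.526, -0.473, -0.525, -0.472]
ft_force: [-0.3, 1.5, -0.2]
width: 0.087
```

```bash
cat >> fit.py <<'E'
def wrist(name):
    s=bot.get_state(); im,d=imaging.get_image("wrist")
    T=np.eye(4); T[:3,:3]=R.from_quat(s["eef_rot"]).as_matrix(); T[:3,3]=s["tool_pos"]
    W=world("wrist",d,T@np.array(imaging.camera_model("wrist")["tool_from_camera"])); save(name,im); return im,W
E
python3 - <<'E'
from fit import *
im,W=wrist("w1")
r=masks_of("wrist","straightedge")
p=r[0]["pixels"]; w=W[p]; w=w[~np.isnan(w[:,0])]; print(r[0]["confidence"],r[0]["box"])
print(rect(w),yawfit(w))
rb=w[w[:,2]>.034]; print("rib",rect(rb),yawfit(rb),np.median(rb,0)); bl=w[(w[:,2]<.014)]; print("blade",rect(bl),np.median(bl,0))
to((.461,-.319,.026),96.5)
E
```

```text
0.81 [308.9, 88.5, 362.1, 267.1]
(array([ 460.5, -310.1]), array([189.5,  51.8]), 6.4) 6.838042628631651
rib (array([ 461.5, -319.4]), array([79.8, 12. ]), 6.6) 7.0733370687584785 [ 0.46045405 -0.31961633  0.04143075]
blade (array([ 460.5, -310.1]), array([189.5,  51.8]), 6.4) [ 0.44416184 -0.3081034   0.00764148]
dp [0.1737, -0.0, -0.0005] turn -0.0014 | yaw 96.42 tcp [ 0.4608 -0.3186  0.1997] tilt [ 8.e-04  9.e-04 -1.e+00] F [0.59 0.19 0.55] t 3.1 w 0.0867
```

View pics/w1.png

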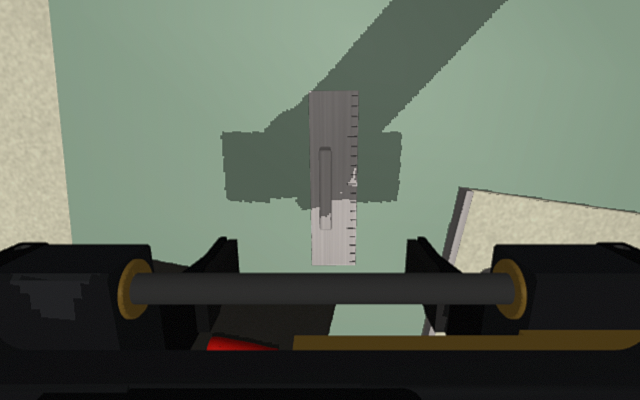

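The picture confirms the straightedge at about (334,178), with its ticks on the tool +z side and the rib at (325,188). The sizes match (189x52 mm and 80x12 mm), so I'm descending to grasp.

Request:
drive_tool([
  [0.03,0,-0.001],
  [0.065,0,-0.001],
  [0.1,0,-0.001],
  [0.135,0,-0.001],
  [0.16,0,-0.001],
  [0.178,0,-0.001],
  [0.186,0,-0.001],
  [0.186,0,-0.001],
], turn=[-0.002,-0.002,-0.002,-0.002,-0.002,-0.002,-0.002,-0.002])

```text
clock: 4.1
tool_pos: [0.4613, -0.3191, 0.0137]
eef_rot: [-0.528, 0.47, 0.528, 0.471]
ft_force: [0.8, -1.2, -0.1]
width: 0.0874
```

Request:
drive_tool([
  [0,0,0],
  [0,0,0],
  [0,0,0],
  [0,0,0],
  [0,0,0],
  [0,0,0],
  [0,0,0],
  [0,0,0],
], turn=[0,0,0,0,0,0,0,0], jaw=0, grip_force=45)

```text
clock: 5.1
tool_pos: [0.4614, -0.3191, 0.0137]
eef_rot: [-0.528, 0.47, 0.528, 0.471]
ft_force: [-0.3, -0.6, 0.1]
width: 0.015
```

```bash
python3 -c "
from h import *
to((.461,-.319,.09),96.5)"
```

```text
dp [-0.0763, 0.0003, 0.0002] turn 0.0013 | yaw 96.57 tcp [ 0.4614 -0.3191  0.0137] tilt [ 9.0e-04  1.2e-03 -1.0e+00] F [-0.33 -0.62  0.13] t 5.1 w 0.015
```

Request:
drive_tool([
  [0,0,0],
  [0,0,0],
  [0,0,0],
  [-0.01,0,0],
  [-0.03,0,0],
  [-0.055,0,0],
  [-0.08,0,0],
  [-0.1,0,0],
  [-0.1,0,0],
], turn=[0,0,0,0,0,0,0,0,0])

```text
clock: 6.22
tool_pos: [0.4621, -0.3198, 0.1154]
eef_rot: [0.529, -0.47, -0.527, -0.471]
ft_force: [-0.0, -0.9, -2.0]
width: 0.0116
```

```bash
python3 -c "
from h import *
to((.467,-.0488,.11),-2.2)"
```

```text
dp [0.0053, -0.0358, 0.2687] turn 1.7238 | yaw 96.57 tcp [ 0.4621 -0.3198  0.1154] tilt [ 4.2e-03 -4.0e-04 -1.0e+00] F [-0.02 -0.88 -1.96] t 6.22 w 0.0116
```

Request:
drive_tool([
  [0,0,0.01],
  [0,0,0.03],
  [0,-0.005,0.06],
  [0,-0.01,0.09],
  [0,-0.015,0.12],
  [0,-0.02,0.15],
  [0,-0.025,0.18],
  [0,-0.03,0.21],
  [0,-0.035,0.24],
  [0.005,-0.0358,0.2687],
], turn=[0.12,0.29,0.46,0.63,0.8,0.97,1.14,1.31,1.48,1.65])

```text
clock: 7.48
tool_pos: [0.4667, -0.0476, 0.1098]
eef_rot: [-0.011, 0.706, 0.01, 0.708]
ft_force: [-0.1, 0.2, -2.3]
width: 0.0119
```

```bash
python3 -c "
from fit import *
to((.467,-.0488,.06),-2.2)
im,d=imaging.get_image('top'); W=world('top',d)
v,u=np.mgrid[0:400,0:640]
im,W=wrist('w2')
r=masks_of('wrist','straightedge')
for x in r: print(x['confidence'],x['box'],np.nanmedian(W[x['pixels']],0))
for t in ['lamp0','contact_bar']:
  for x in masks_of('wrist',t):
    print(t,round(x['confidence'],2),np.round(x['box']),np.nanmedian(W[x['pixels']],0).round(3))
"
```

```text
dp [0.0498, -0.0012, 0.0001] turn 0.0687 | yaw 1.73 tcp [ 0.4667 -0.0476  0.1098] tilt [ 3.7e-03 -6.0e-04 -1.0e+00] F [-0.14  0.22 -2.35] t 7.47 w 0.0119
0.92 [287.4, 60.6, 397.3, 337.4] [0.47058201 0.00734211 0.10283802]
lamp0 0.89 [439. 155. 492. 199.] [ 0.564 -0.011  0.039]
lamp0 0.83 [390. 202. 434. 244.] [ 0.529 -0.044  0.039]
lamp0 0.7 [395. 105. 444. 152.] [0.528 0.021 0.041]
lamp0 0.7 [213.  45. 262.  88.] [0.408 0.055 0.034]
```

View pics/w2.png

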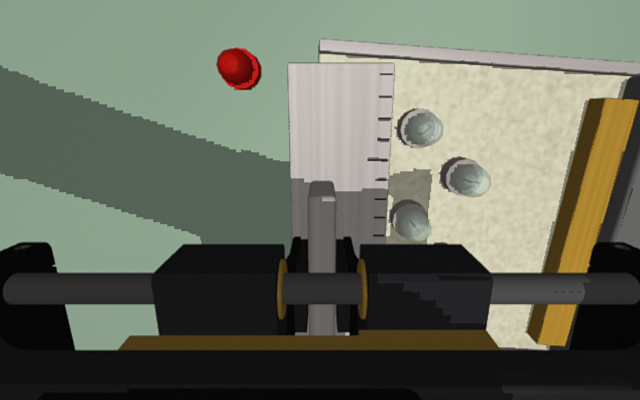

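The straightedge is held level in the picture, with its ticked edge at column 392 facing the lamps. The red look-alike at (238,68) is clear of the path.

Request:
drive_tool([
  [0.0,-0.001,0],
  [0.02,-0.001,0],
  [0.04,-0.001,0],
  [0.055,-0.001,0],
  [0.065,-0.001,0],
  [0.065,-0.001,0],
], turn=[0.03,0.069,0.069,0.069,0.069,0.069])

```text
clock: 8.48
tool_pos: [0.4666, -0.0507, 0.0446]
eef_rot: [0.011, 0.706, -0.012, 0.708]
ft_force: [0.2, -0.3, -2.2]
width: 0.0117
```

```bash
python3 -c "
from fit import *
to((.467,-.0488,.027),-2.2)
im,W=wrist('w3')
p=masks_of('wrist','straightedge')[0]['pixels']; w=W[p]; w=w[~np.isnan(w[:,0])]
z=bot.get_state()['tool_pos'][2]
b=w[abs(w[:,2]-(z-.006))<.006]
c=np.linalg.lstsq(np.c_[b[:,:2]-[.467,-.049],np.ones(len(b))],b[:,2],rcond=None)[0]; print('blade plane slope x,y, z at rib',c.round(4),len(b))
print('edge',rect(b))
dk=W[(W[...,2]>.004)&(W[...,2]<.016)&(W[...,0]>.5)&(W[...,0]<.64)]; print('deck z',np.median(dk[:,2]))
"
```

```text
dp [0.0176, 0.002, 0.0003] turn 0.0049 | yaw -1.92 tcp [ 0.4666 -0.0507  0.0446] tilt [ 0.0024 -0.0014 -1.    ] F [ 0.23 -0.28 -2.18] t 8.47 w 0.0117
blade plane slope x,y, z at rib [ 0.0006 -0.0004  0.0386] 16371
edge (array([476.3, -30. ]), array([146.6,  50.2]), 88.1)
deck z 0.009689745541431594
```

Request:
drive_tool([
  [0.008,0.002,0],
  [0.016,0.002,0],
  [0.0176,0.002,0],
  [0.0176,0.002,0.004],
  [0.0176,0.002,0.008],
  [0.0176,0.002,0.012],
  [0.0176,0.002,0.016],
  [0.0176,0.002,0.02],
  [0.0176,0.002,0.024],
  [0.0176,0.002,0.028],
], turn=[0.005,0.005,0.005,0.005,0.005,0.005,0.005,0.005,0.005,0.005])

```text
clock: 9.82
tool_pos: [0.4956, -0.0496, 0.0278]
eef_rot: [0.013, 0.706, -0.014, 0.708]
ft_force: [0.2, 0.6, -1.2]
width: 0.0117
```

```bash
cat >> h.py <<'E'
def tst():
    s=bot.get_state(); a=np.radians(-2.2); c,n=np.cos(a),np.sin(a)
    d=s["tool_pos"][:2]-[.5795,-.0531]; M=R.from_quat(s["eef_rot"]).as_matrix()
    f=s["ft_force"]; print("tester xy of TCP mm",(1000*np.array([c*d[0]+n*d[1],-n*d[0]+c*d[1]])).round(1),"z",s["tool_pos"][2].round(4),"yaw",np.degrees(np.arctan2(M[1,2],M[0,2])).round(2),"push",-(c*f[0]+n*f[1]).round(2),"F",f.round(2),"t",round(s["clock"],2))
E
python3 -c "
from h import *
tst()"
```

```text
tester xy of TCP mm [-84.    0.3] z 0.0278 yaw -2.18 push -0.2 F [ 0.23  0.6  -1.21] t 9.82
```

Request:
drive_tool([
  [0,0,0.004],
  [0,0,0.008],
  [0,0,0.012],
  [0,0,0.016],
  [0,0,0.02],
  [0,0,0.024],
  [0,0,0.028],
  [0,0,0.032],
  [0,0,0.036],
  [0,0,0.04],
], turn=[0,0,0,0,0,0,0,0,0,0])

```text
clock: 11.08
tool_pos: [0.5358, -0.0511, 0.0279]
eef_rot: [0.013, 0.706, -0.014, 0.708]
ft_force: [-0.5, 0.2, -2.1]
width: 0.0119
```

```bash
python3 -c "
from fit import *
tst()
im,d=imaging.get_image('top'); 
im2,d2=imaging.get_image('side')
a=cv2.resize(im[100:280,270:430],None,fx=2.5,fy=2.5,interpolation=cv2.INTER_CUBIC); b=np.full((450,800,3),0,np.uint8)
b[:a.shape[0],:400]=a; b[:250,400:800]=cv2.resize(im2,(400,250)); save('m1',b)
"
```

```text
tester xy of TCP mm [-43.8   0.3] z 0.0279 yaw -2.18 push 0.46 F [-0.45  0.18 -2.11] t 11.07
```

View pics/m1.png

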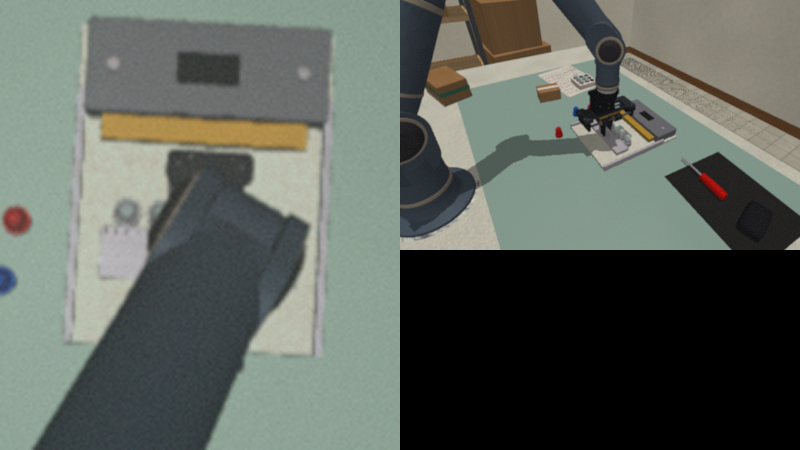

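The picture shows the straightedge on the deck with upright lamps ahead of it, for example at (127,210), and the bar untouched. I'm pushing on.

Request:
drive_tool([
  [0,0,0.004],
  [0,0,0.009],
  [0,0,0.014],
  [0,0,0.019],
  [0,0,0.024],
  [0,0,0.029],
  [0,0,0.034],
  [0,0,0.039],
  [0,0,0.043],
  [0,0,0.046],
], turn=[0,0,0,0,0,0,0,0,0,0])

```text
clock: 12.42
tool_pos: [0.5825, -0.0529, 0.0283]
eef_rot: [0.013, 0.705, -0.014, 0.709]
ft_force: [-0.8, 0.3, -1.4]
width: 0.0117
```

```bash
cat >> fit.py <<'E'
def force(n=8):
    F=[]
    for _ in range(n): imaging.get_image("side"); F.append(bot.get_state()["ft_force"])
    F=np.array(F); a=np.radians(-2.2); print("avg push",(-(F@[np.cos(a),np.sin(a),0])).mean().round(2),"std",F.std(0).round(2),"F",F.mean(0).round(2)); tst()
E
python3 -c "
from fit import *
tst(); force(5)
im,W=wrist('w4')
for t in ['contact_bar','lamp0']:
  for x in masks_of('wrist',t):
    q=W[x['pixels']]; print(t,round(x['confidence'],2),np.round(x['box']),np.nanmedian(q,0).round(3),np.nanpercentile(q[:,0],2).round(4))
"
```

```text
tester xy of TCP mm [3.  0.3] z 0.0283 yaw -2.17 push 0.78 F [-0.76  0.35 -1.37] t 12.43
avg push -0.26 std [0.19 0.49 0.82] F [ 0.26  0.13 -1.94]
tester xy of TCP mm [3.  0.3] z 0.0284 yaw -2.18 push -0.11 F [ 0.13  0.39 -3.24] t 12.68
contact_bar 0.98 [448.  46. 532. 333.] [ 0.666 -0.001  0.027] 0.6549
lamp0 0.73 [385. 221. 441. 245.] [ 0.628 -0.043  0.024] 0.6186
lamp0 0.7 [389. 151. 454. 215.] [ 0.628 -0.013  0.043] 0.6195
lamp0 0.59 [391.  81. 463. 145.] [0.629 0.017 0.044] 0.6205
lamp0 0.49 [ 36.   2. 638. 351.] [0.616 0.015 0.011] 0.462
```

View pics/w4.png

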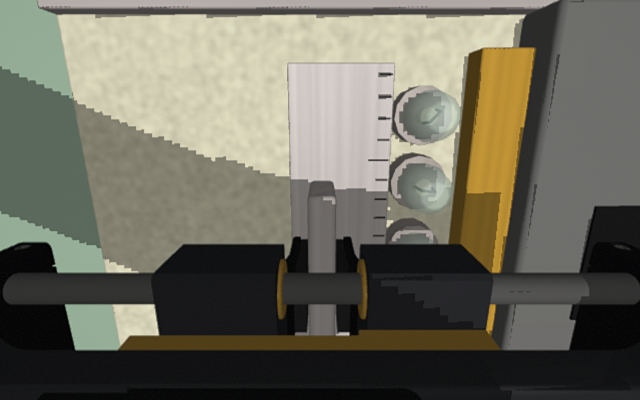

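The picture shows lamps at (427,115), (420,185) and (412,232) against the straightedge, and the bar just ahead. The bar edge looks slightly rotated relative to the blade, so I'm measuring both.

```bash
cat > edge.py <<'E'
from fit import *
def edge(W,p,zlo,zhi,sign):
    w=W[p]; w=w[(w[:,2]>zlo)&(w[:,2]<zhi)]; X=[];Y=[]
    for y in np.arange(w[:,1].min()+.004,w[:,1].max()-.004,.003):
        q=w[abs(w[:,1]-y)<.0015]
        if len(q)>8: X.append(sign*np.percentile(sign*q[:,0],98)); Y.append(y)
    X=np.array(X);Y=np.array(Y)
    for _ in range(3):
        c=np.polyfit(Y,X,1); k=abs(X-np.polyval(c,Y))<.0015; X,Y=X[k],Y[k]
    print("edge yaw deg",np.degrees(np.arctan(-c[0])).round(2),"x at y=-.053",np.polyval(c,-.053).round(4),len(X),"y",Y.min().round(3),Y.max().round(3))
E
python3 - <<'E'
from edge import *
im,W=wrist("w5")
pb=masks_of("wrist","contact_bar")[0]["pixels"]; ps=masks_of("wrist","straightedge")[0]["pixels"]
edge(W,pb,.023,.031,-1); edge(W,ps,.018,.026,1)
for n in range(1):
    imt,d=imaging.get_image("top"); Wt=world("top",d); p=masks_of("top","contact_bar")[0]["pixels"]; edge(Wt,p,.02,.034,-1)
v,u=np.mgrid[0:400,0:640]
h=(Wt[...,2]>.034)&(Wt[...,2]<.046)&(u>295)&(u<405)&(v>100)&(v<155); edge(Wt,h,.034,.046,1)
hw=np.nan_to_num(W[...,2])>.034
q=W[(W[...,2]>.036)&(W[...,2]<.044)&(W[...,0]>.672)&(W[...,0]<.73)]; print(len(q)); edge(W,(W[...,2]>.036)&(W[...,2]<.044)&(W[...,0]>.670)&(W[...,0]<.74),.036,.044,-1)
tst()
E
```

```text
edge yaw deg 6.69 x at y=-.053 0.6635 7 y -0.058 0.014
edge yaw deg 0.36 x at y=-.053 0.6174 5 y -0.006 0.006
edge yaw deg -1.07 x at y=-.053 0.6559 23 y -0.151 0.038
edge yaw deg -2.11 x at y=-.053 0.7663 59 y -0.173 0.052
30071
edge yaw deg -2.02 x at y=-.053 0.6784 48 y -0.103 0.053
tester xy of TCP mm [2.8 0.3] z 0.0283 yaw -2.18 push 0.31 F [-0.31  0.12 -1.44] t 13.07
```

```bash
cat > px.py <<'E'
from fit import *
def line(im,W,u0,u1,r0,r1,zlo,zhi,first,xmin,xmax):
    P=[]
    for r in range(r0,r1):
        w=W[r,u0:u1]; k=np.where((w[:,2]>zlo)&(w[:,2]<zhi)&(w[:,0]>xmin)&(w[:,0]<xmax))[0]
        if len(k): P.append(w[k[0 if first else -1]])
    P=np.array(P); X,Y=P[:,0],P[:,1]
    for _ in range(4):
        c=np.polyfit(Y,X,1); k=abs(X-np.polyval(c,Y))<.002; X,Y=X[k],Y[k]
    print("yaw",np.degrees(np.arctan(-c[0])).round(2),"x(-.053)",np.polyval(c,-.053).round(4),"n",len(X),len(P))
E
python3 - <<'E'
from px import *
im,W=wrist("w6")
line(im,W,440,545,60,240,.0245,.030,True,.65,.675)   # bar near top edge
line(im,W,295,400,70,240,.0185,.0255,False,.56,.625)  # blade edge
line(im,W,285,330,70,170,.0185,.0255,True,.55,.60)  # blade rear edge
line(im,W,480,600,20,300,.037,.045,True,.66,.70)  # housing
E
```

```text
yaw -2.03 x(-.053) 0.6544 n 180 180
yaw 3.32 x(-.053) 0.625 n 80 170
yaw -2.03 x(-.053) 0.5668 n 100 100
yaw -2.0 x(-.053) 0.6782 n 252 252
```

Blade and bar are both at yaw -2.03°, so they are aligned. The lamps have about 9.5 mm to go to the bar, and the bar then slides freely for at least 8 mm.

Request:
drive_tool([
  [0,0,0.002],
  [0,0,0.004],
  [0,0,0.006],
  [0,0,0.008],
  [0,0,0.0095],
  [0,0,0.011],
  [0,0,0.0125],
  [0,0,0.014],
  [0,0,0.015],
  [0,0,0.015],
], turn=[0,0,0,0,0,0,0,0,0,0])

```text
clock: 14.38
tool_pos: [0.5975, -0.0534, 0.0283]
eef_rot: [0.013, 0.705, -0.014, 0.709]
ft_force: [-0.7, 0.1, -2.4]
width: 0.0121
```

```bash
python3 - <<'E'
from px import *
force(5)
im,W=wrist("w7")
line(im,W,420,545,60,240,.0245,.030,True,.65,.675)
line(im,W,480,600,20,300,.037,.045,True,.66,.70)
line(im,W,285,330,70,170,.0185,.0255,True,.55,.62)
E
```

```text
avg push 1.12 std [0.14 0.58 0.6 ] F [-1.12 -0.04 -2.15]
tester xy of TCP mm [18.   0.3] z 0.0285 yaw -2.17 push 1.06 F [-1.07 -0.3  -2.67] t 14.62
yaw -2.01 x(-.053) 0.6598 n 121 180
yaw -1.94 x(-.053) 0.6784 n 251 252
yaw -1.99 x(-.053) 0.582 n 100 100
```

View pics/w7.png

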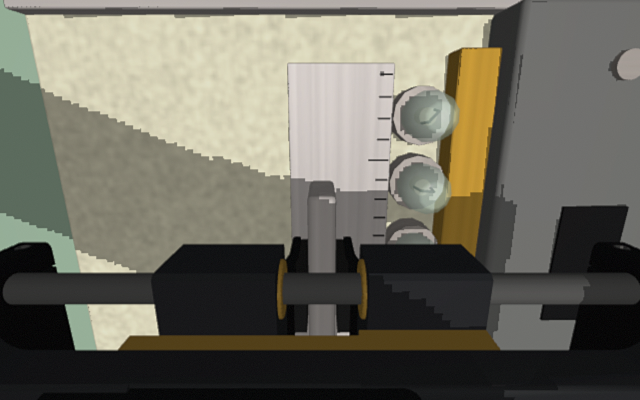

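The lamps now touch the bar, which has moved about 5 mm, and the push is about 1.1 N. From here I step and check the force each time.

Request:
drive_tool([
  [0,0,0.0007],
  [0,0,0.0014],
  [0,0,0.002],
  [0,0,0.0027],
  [0,0,0.0034],
  [0,0,0.0034],
], turn=[0,0,0,0,0,0])

```text
clock: 15.42
tool_pos: [0.6012, -0.0536, 0.0285]
eef_rot: [0.013, 0.705, -0.014, 0.709]
ft_force: [-1.4, -0.3, -1.8]
width: 0.0114
```

Request:
drive_tool([
  [0,0,0.0005],
  [0,0,0.001],
  [0,0,0.0015],
  [0,0,0.0015],
], turn=[0,0,0,0])

```text
clock: 15.92
tool_pos: [0.6022, -0.0537, 0.0285]
eef_rot: [0.013, 0.705, -0.014, 0.709]
ft_force: [-3.1, 0.8, -0.7]
width: 0.0116
```

```bash
python3 -c "
from fit import *
force(8)"
```

```text
avg push 4.47 std [0.42 0.51 0.73] F [-4.46  0.3   0.45]
tester xy of TCP mm [22.8  0.3] z 0.0284 yaw -2.17 push 4.69 F [-4.67  0.47  1.19] t 16.32
```

Contact met: the push rose to 4.5 N. I'm adding small steps.

Request:
drive_tool([
  [0,0,0.0002],
  [0,0,0.0004],
  [0,0,0.0004],
  [0,0,0.0004],
], turn=[0,0,0,0])

```text
clock: 16.82
tool_pos: [0.6023, -0.0537, 0.0284]
eef_rot: [0.013, 0.705, -0.014, 0.709]
ft_force: [-4.5, -0.7, 0.1]
width: 0.0115
```

```bash
python3 -c "
from fit import *
force(5)"
```

```text
avg push 4.96 std [0.71 0.37 0.53] F [-4.96  0.03  1.  ]
tester xy of TCP mm [22.9  0.3] z 0.0284 yaw -2.17 push 4.49 F [-4.49  0.26  0.16] t 17.07
```

Request:
drive_tool([
  [0,0,0.0004],
  [0,0,0.0006],
  [0,0,0.0008],
  [0,0,0.0008],
], turn=[0,0,0,0])

```text
clock: 17.58
tool_pos: [0.6025, -0.0537, 0.0283]
eef_rot: [0.013, 0.706, -0.014, 0.708]
ft_force: [-5.6, 0.9, 1.6]
width: 0.0118
```

```bash
python3 -c "
from fit import *
force(5)"
```

```text
avg push 5.81 std [0.72 0.42 0.15] F [-5.8   0.51  1.03]
tester xy of TCP mm [23.   0.3] z 0.0283 yaw -2.18 push 6.54 F [-6.5   1.16  1.01] t 17.82
```

Request:
drive_tool([
  [0,0,0.0008],
  [0,0,0.0011],
  [0,0,0.0013],
  [0,0,0.0013],
], turn=[0,0,0,0])

```text
clock: 18.32
tool_pos: [0.6026, -0.0537, 0.028]
eef_rot: [0.013, 0.707, -0.014, 0.707]
ft_force: [-5.5, 0.2, 1.9]
width: 0.012
```

```bash
python3 -c "
from fit import *
force(8)"
```

```text
avg push 7.11 std [0.5  0.38 0.33] F [-7.09  0.52  1.73]
tester xy of TCP mm [23.1  0.3] z 0.0281 yaw -2.18 push 7.24 F [-7.23  0.3   1.4 ] t 18.73
```

```bash
python3 - <<'E'
from px import *
im,W=wrist("w8"); to((.6,-.053,.0285))
p=masks_of('wrist','straightedge')[0]['pixels']; w=W[p]; w=w[~np.isnan(w[:,0])]
b=w[abs(w[:,2]-.021)<.008]
c=np.linalg.lstsq(np.c_[b[:,:2]-[.602,-.053],np.ones(len(b))],b[:,2],rcond=None)[0]; print('blade plane slope x,y, z at rib',c.round(4),len(b), b[:,2].min(), b[:,2].max())
line(im,W,420,545,60,240,.0245,.030,True,.65,.675)
line(im,W,285,330,70,170,.015,.0255,True,.55,.62)
for x in masks_of('wrist','lamp0'):
    q=W[x['pixels']]; print(round(x['confidence'],2),np.round(x['box']),np.nanmedian(q,0).round(3),np.nanpercentile(q[:,2],98).round(4))
E
```

```text
dp [-0.0005, 0.0006, -0.0026] turn 0.0 | yaw -2.18 tcp [ 0.6026 -0.0537  0.028 ] tilt [ 7.e-04 -6.e-04 -1.e+00] F [-6.66  0.06  1.44] t 18.77 w 0.0115
blade plane slope x,y, z at rib [-0.0017  0.0006  0.022 ] 16335 0.01912143018182516 0.028985061378970944
yaw -2.09 x(-.053) 0.6646 n 113 180
yaw -1.91 x(-.053) 0.5872 n 100 100
0.94 [387. 222. 439. 244.] [ 0.648 -0.043  0.024] 0.1031
0.78 [388.  83. 461. 145.] [0.648 0.016 0.045] 0.0515
0.65 [384. 152. 452. 216.] [ 0.647 -0.013  0.043] 0.0514
```

View pics/w8.png

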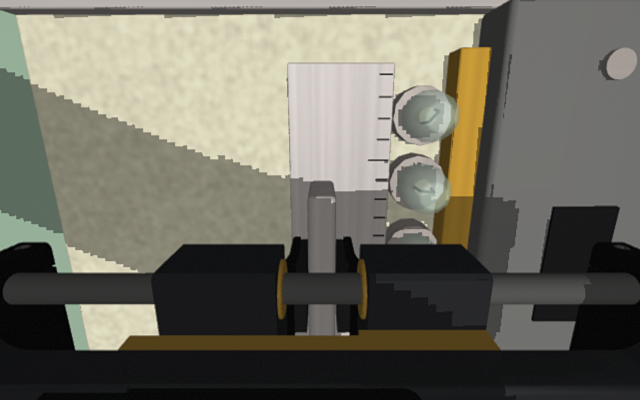

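The blade is level at 13–14 mm, the lamps are upright, and the bar is back about 10 mm. Next I raise the push to about 10 N.

Request:
drive_tool([
  [-0.0003,0,0.0013],
  [-0.0004,0,0.0016],
  [-0.0004,0,0.0019],
  [-0.0004,0,0.0019],
], turn=[0,0,0,0])

```text
clock: 19.38
tool_pos: [0.6028, -0.0537, 0.0281]
eef_rot: [0.014, 0.708, -0.013, 0.706]
ft_force: [-7.9, -0.1, 1.5]
width: 0.0116
```

```bash
python3 -c "
from fit import *
force(8)"
```

```text
avg push 7.86 std [0.27 0.41 0.54] F [-7.84  0.72  2.27]
tester xy of TCP mm [23.3  0.3] z 0.0281 yaw -2.19 push 8.32 F [-8.3   0.61  2.05] t 19.77
```

Request:
drive_tool([
  [-0.0003,0,0.0019],
  [-0.0005,0,0.0022],
  [-0.0005,0,0.0025],
  [-0.0005,0,0.0025],
  [-0.0005,0,0.0025],
], turn=[0,0,0,0,0])

```text
clock: 20.4
tool_pos: [0.603, -0.0537, 0.0281]
eef_rot: [0.014, 0.71, -0.013, 0.704]
ft_force: [-9.0, 1.0, 2.2]
width: 0.0117
```

```bash
python3 -c "
from fit import *
force(8)"
```

```text
avg push 8.32 std [0.48 0.45 0.35] F [-8.31  0.4   2.31]
tester xy of TCP mm [23.4  0.3] z 0.0281 yaw -2.19 push 8.21 F [-8.2   0.49  2.05] t 20.8
```

Request:
drive_tool([
  [-0.0003,0,0.0025],
  [-0.0005,0,0.0029],
  [-0.0005,0,0.0033],
  [-0.0005,0,0.0033],
  [-0.0005,0,0.0033],
  [-0.0005,0,0.0033],
], turn=[0,0,0,0,0,0])

```text
clock: 21.55
tool_pos: [0.6032, -0.0538, 0.0279]
eef_rot: [0.014, 0.712, -0.013, 0.702]
ft_force: [-9.2, 0.8, 2.8]
width: 0.0116
```

```bash
python3 -c "
from fit import *
force(10)"
```

```text
avg push 9.94 std [0.33 0.48 0.46] F [-9.93  0.39  2.69]
tester xy of TCP mm [23.7  0.2] z 0.0279 yaw -2.2 push 9.63 F [-9.6   1.01  3.85] t 22.05
```

About 10 N has been held for roughly a second. Now I ease off slowly.

Request:
drive_tool([
  [-0.0003,0,0.0029],
  [-0.0003,0,0.0025],
  [-0.0002,0,0.0021],
  [-0.0002,0,0.0017],
  [0,0,0.0013],
  [0,0,0.0009],
  [0,0,0.0006],
  [0,0,0.0003],
  [0,0,0.0],
  [0,0,-0.0002],
], turn=[0,0,0,0,0,0,0,0,0,0])

```text
clock: 23.3
tool_pos: [0.6028, -0.0537, 0.0276]
eef_rot: [0.014, 0.712, -0.013, 0.702]
ft_force: [-4.4, 0.0, -3.1]
width: 0.0118
```

Request:
drive_tool([
  [0,0,-0.0001],
  [0,0,-0.0002],
  [0,0,-0.0003],
  [0,0,-0.0004],
  [0,0,-0.0005],
  [0,0,-0.0006],
  [0,0,-0.0007],
  [0,0,-0.0008],
  [0,0,-0.0009],
  [0,0,-0.001],
], turn=[0,0,0,0,0,0,0,0,0,0])

```text
clock: 24.55
tool_pos: [0.6023, -0.0537, 0.0278]
eef_rot: [0.014, 0.712, -0.013, 0.702]
ft_force: [-1.3, 0.5, -1.7]
width: 0.0117
```

```bash
python3 -c "
from fit import *
force(5); to((.6,-.053,.028))"
```

```text
avg push 1.75 std [0.28 0.61 0.94] F [-1.75  0.07 -2.73]
tester xy of TCP mm [22.8  0.3] z 0.0278 yaw -2.19 push 1.89 F [-1.88  0.31 -1.8 ] t 24.8
dp [-0.0001, 0.0006, -0.0023] turn 0.0 | yaw -2.19 tcp [ 0.6023 -0.0537  0.0278] tilt [-0.0136  0.0022 -0.9999] F [-1.88  0.31 -1.8 ] t 24.8 w 0.0116
```

Request:
drive_tool([
  [0,0,-0.0002],
  [0,0,-0.0004],
  [0,0,-0.0006],
  [0,0,-0.0008],
  [0,0,-0.001],
  [0,0,-0.0013],
  [0,0,-0.0016],
  [0,0,-0.0019],
  [0,0,-0.0022],
  [0,0,-0.0025],
], turn=[0,0,0,0,0,0,0,0,0,0])

```text
clock: 26.05
tool_pos: [0.5997, -0.0536, 0.0278]
eef_rot: [0.014, 0.712, -0.013, 0.702]
ft_force: [-0.3, 0.1, -1.3]
width: 0.0116
```

Request:
drive_tool([
  [0,0,-0.0005],
  [0,0,-0.001],
  [0,0,-0.0015],
  [0,0,-0.002],
  [0,0,-0.003],
  [0,0,-0.004],
  [0,0,-0.006],
  [0,0,-0.008],
  [0,0,-0.01],
  [0,0,-0.013],
], turn=[0,0,0,0,0,0,0,0,0,0])

```text
clock: 27.3
tool_pos: [0.5867, -0.0531, 0.0281]
eef_rot: [0.014, 0.712, -0.013, 0.702]
ft_force: [0.5, -0.7, -1.8]
width: 0.0118
```

```bash
python3 - <<'E'
from px import *
force(4)
im,W=wrist("w9")
line(im,W,420,545,60,240,.0245,.030,True,.65,.675)
for x in masks_of('wrist','lamp0'):
    q=W[x['pixels']]; print(round(x['confidence'],2),np.round(x['box']),np.nanmedian(q,0).round(4))
E
```

```text
avg push 0.15 std [0.48 0.48 0.48] F [-0.16 -0.25 -1.94]
tester xy of TCP mm [7.2 0.3] z 0.028 yaw -2.19 push -0.33 F [ 0.35  0.51 -2.09] t 27.5
yaw -2.12 x(-.053) 0.6641 n 85 180
0.89 [416.  81. 499. 147.] [0.647  0.0161 0.0428]
0.71 [412. 223. 474. 251.] [ 0.6468 -0.0434  0.0235]
0.56 [410. 152. 486. 214.] [ 0.6462 -0.0139  0.0411]
```

View pics/w9.png

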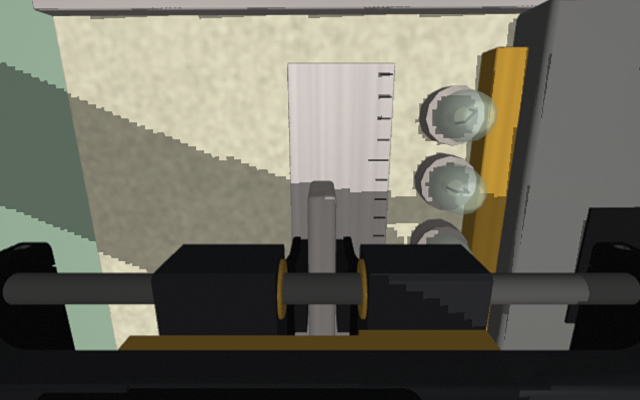

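The lamps stand against the bar at (458,115), (450,183) and (440,232), and the blade edge at column 390 is clear of them. I'm backing out and lifting.

Request:
drive_tool([
  [0,0,-0.008],
  [0,0,-0.02],
  [0,0,-0.035],
  [0,0,-0.05],
  [0,0,-0.06],
  [-0.015,0,-0.065],
  [-0.04,0,-0.065],
  [-0.07,0,-0.065],
  [-0.09,0,-0.065],
  [-0.09,0,-0.065],
], turn=[0,0,0,0,0,0,0,0,0,0])

```text
clock: 28.85
tool_pos: [0.5248, -0.051, 0.1211]
eef_rot: [0.014, 0.71, -0.013, 0.704]
ft_force: [-0.1, -0.4, -2.5]
width: 0.0115
```

```bash
python3 -c "
from fit import *
to((.48,-.32,.11)); to((.48,-.32,.018)); tst()"
```

```text
dp [0.0108, -0.2705, -0.0344] turn 0.0 | yaw -2.18 tcp [ 0.5248 -0.051   0.1211] tilt [-0.0084  0.0025 -1.    ] F [-0.07 -0.4  -2.53] t 28.85 w 0.0115
dp [0.1027, -0.2707, -0.0336] turn 0.0 | yaw -2.18 tcp [ 0.5248 -0.051   0.1211] tilt [-0.0084  0.0025 -1.    ] F [-0.07 -0.4  -2.53] t 28.85 w 0.0115
tester xy of TCP mm [-54.8   0. ] z 0.1211 yaw -2.18 push 0.05 F [-0.07 -0.4  -2.53] t 28.85
```

Request:
drive_tool([
  [0,-0.02,-0.005],
  [0,-0.055,-0.01],
  [0,-0.09,-0.015],
  [0,-0.13,-0.02],
  [0,-0.17,-0.025],
  [0,-0.21,-0.03],
  [0,-0.25,-0.034],
  [0,-0.271,-0.034],
  [0,-0.271,-0.034],
], turn=[0,0,0,0,0,0,0,0,0])

```text
clock: 29.98
tool_pos: [0.478, -0.3236, 0.1201]
eef_rot: [0.016, 0.711, -0.015, 0.703]
ft_force: [-0.0, 1.1, -2.9]
width: 0.0119
```

```bash
python3 -c "
from fit import *
to((.48,-.32,.0155))
im,W=wrist('w10')
p=masks_of('wrist','straightedge')[0]['pixels']; w=W[p]; w=w[~np.isnan(w[:,0])]
s=bot.get_state()['tool_pos']; b=w[abs(w[:,2]-s[2]+.006)<.008]
c=np.linalg.lstsq(np.c_[b[:,:2]-s[:2],np.ones(len(b))],b[:,2],rcond=None)[0]; print('slope',c.round(4),'blade top below TCP',s[2]-c[2])"
```

```text
dp [0.1046, 0.0035, 0.0029] turn 0.0 | yaw -2.49 tcp [ 0.478  -0.3236  0.1201] tilt [-0.0104  0.0015 -0.9999] F [-0.01  1.08 -2.94] t 29.98 w 0.0119
slope [-0.0121  0.0022  0.1141] blade top below TCP 0.0057911584429575225
```

Request:
drive_tool([
  [0.02,0,0],
  [0.045,0,0],
  [0.07,0,0],
  [0.09,0,0],
  [0.1,0,0],
  [0.103,0,0],
  [0.1045,0,0],
  [0.1055,0,0],
  [0.106,0,0],
], turn=[0,0,0,0,0,0,0,0,0])

```text
clock: 31.2
tool_pos: [0.4786, -0.32, 0.0143]
eef_rot: [0.015, 0.71, -0.013, 0.704]
ft_force: [-0.3, -0.3, -1.5]
width: 0.0117
```

Just about touching, so I release with the jaw opened moderately.

Request:
drive_tool([
  [0.0003,0,0],
  [0.0004,0,0],
  [0.0004,0,0],
  [0.0004,0,0],
  [0,0,0],
  [0,0,0],
], turn=[0,0,0,0,0,0], jaw=0.05)

```text
clock: 31.95
tool_pos: [0.4787, -0.3201, 0.0144]
eef_rot: [0.015, 0.71, -0.013, 0.704]
ft_force: [0.1, -0.9, -0.3]
width: 0.0492
```

Request:
drive_tool([
  [0,0,0],
  [0,0,0],
  [-0.01,0,0],
  [-0.03,0,0],
  [-0.06,0,0],
  [-0.1,0,0],
  [-0.15,0,0],
  [-0.18,0,0],
  [-0.2,0,0],
  [-0.2,0,0],
], turn=[0,0,0,0,0,0,0,0,0,0])

```text
clock: 33.2
tool_pos: [0.4812, -0.3217, 0.2171]
eef_rot: [0.014, 0.709, -0.013, 0.705]
ft_force: [-0.3, 0.4, -0.3]
width: 0.0499
```

```bash
python3 - <<'E'
from fit import *
to((.48,-.32,.2))
imw,Ww=wrist('w11')
p=masks_of('wrist','straightedge')[0]['pixels']; w=Ww[p]; w=w[~np.isnan(w[:,0])]; b=w[w[:,2]<.016]
c=np.linalg.lstsq(np.c_[b[:,:2]-[.48,-.32],np.ones(len(b))],b[:,2],rcond=None)[0]; print('blade slope,top z',c.round(4),rect(b))
im,d=imaging.get_image('top'); W=world('top',d); v,u=np.mgrid[0:400,0:640]
k=(W[...,2]>.035)&(W[...,2]<.06)&(u>300)&(u<400)&(v>155)&(v<185)
n,l,st,ce=cv2.connectedComponentsWithStats(k.astype(np.uint8))
a=np.radians(-2.05); Rm=np.array([[np.cos(a),np.sin(a)],[-np.sin(a),np.cos(a)]])
for i in range(1,n):
    q=W[l==i]
    if len(q)>15: m=(q.max(0)+q.min(0))[:2]/2; print(len(q),(1000*(Rm@(m-[.6641,-.053]))).round(1),q[:,2].max().round(4))
save('end',cv2.resize(im[90:290,280:500],None,fx=2.7,fy=2.7,interpolation=cv2.INTER_CUBIC))
for t in ["carton","lamp_rack","screwdriver"]:
    for r in masks_of("top",t)[:1]: print(t,np.array(r["box"]).round(),np.nanmedian(W[r["pixels"]],0).round(3))
E
```

```text
dp [0.0171, 0.0016, -0.0012] turn 0.0 | yaw -2.25 tcp [ 0.4812 -0.3217  0.2171] tilt [-0.0046  0.0017 -1.    ] F [-0.3   0.39 -0.31] t 33.2 w 0.0499
blade slope,top z [-0.0009 -0.0002  0.0077] (array([ 487.8, -320.5]), array([189.9,  50.5]), 88.0)
45 [-19.1  66.8] 0.0532
53 [-18.   33.4] 0.0539
60 [-17.4  -2.1] 0.0553
63 [-16.1 -35.3] 0.0547
70 [-15.4 -70.4] 0.0539
carton [170. 205. 211. 249.] [0.479 0.323 0.049]
lamp_rack [157. 123. 205. 164.] [0.679 0.354 0.026]
screwdriver [449. 145. 506. 156.] [ 0.68  -0.391  0.023]
```

View pics/end.png

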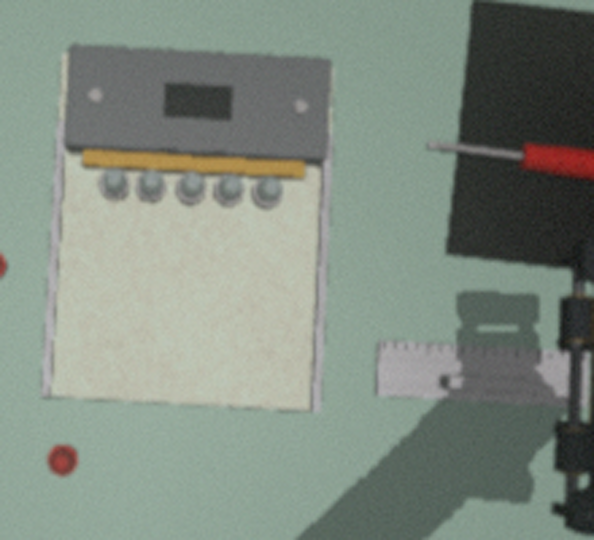

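The end view shows five upright lamps in a row under the bar at (115,183) to (268,190), and the straightedge flat at (470,370). The coarse top-view fit gives -15 to -19 mm, so I'm checking from above with the wrist camera.

```bash
python3 -c "
from h import *
to((.63,-.10,.26))"
```

```text
dp [-0.0473, 0.2262, 0.1407] turn 0.0 | yaw -2.23 tcp [ 0.48   -0.3204  0.2135] tilt [-0.0109  0.0041 -0.9999] F [-0.08 -0.04 -0.07] t 33.5 w 0.0502
```

Request:
drive_tool([
  [-0.02,0.02,0.012],
  [-0.047,0.05,0.03],
  [-0.047,0.085,0.05],
  [-0.047,0.12,0.075],
  [-0.047,0.155,0.1],
  [-0.047,0.19,0.12],
  [-0.047,0.215,0.135],
  [-0.047,0.226,0.14],
  [-0.047,0.226,0.14],
], turn=[0,0,0,0,0,0,0,0,0])

```text
clock: 34.62
tool_pos: [0.629, -0.1001, 0.2592]
eef_rot: [0.015, 0.711, -0.012, 0.703]
ft_force: [-0.3, 0.2, -0.1]
width: 0.05
```

```bash
python3 - <<'E'
from fit import *
to((.63,-.10,.26)); im,W=wrist("w12")
hsv=cv2.cvtColor(im,cv2.COLOR_RGB2HSV)
brass=(hsv[...,0]>12)&(hsv[...,0]<28)&(hsv[...,1]>130)&(abs(W[...,2]-.027)<.003)&(W[...,0]>.645)&(W[...,0]<.685)
b=W[brass]; X=[];Y=[]
for y in np.arange(-.15,.045,.002):
    q=b[abs(b[:,1]-y)<.001]
    if len(q)>4: X.append(np.percentile(q[:,0],3));Y.append(y)
X=np.array(X);Y=np.array(Y)
for _ in range(4):
    c=np.polyfit(Y,X,1);k=abs(X-np.polyval(c,Y))<.0015;X,Y=X[k],Y[k]
print("bar yaw",np.degrees(np.arctan(-c[0])).round(2),"x(-.053)",np.polyval(c,-.053).round(4),len(X),Y.min(),Y.max())
m=(W[...,2]>.016)&(W[...,2]<.06)&(W[...,0]>.6)&(W[...,1]<.06)&(W[...,1]>-.17)&((np.polyval(c,W[...,1])-W[...,0])>.003)
n,l,st,ce=cv2.connectedComponentsWithStats(m.astype(np.uint8))
for i in range(1,n):
    q=W[l==i]
    if len(q)<100: continue
    g=(np.polyval(c,q[:,1])-q[:,0])*np.cos(np.arctan(c[0]))*1000
    top=q[q[:,2]>.046]
    print(len(q),"y",np.median(q[:,1]).round(3),"rear of collar to bar mm (28=touch)",np.percentile(g,[98,99.5]).round(1),"dome centre",((np.polyval(c,top[:,1])-top[:,0])*1000).mean().round(1) if len(top) else None, q[:,2].max().round(4))
E
```

```text
dp [-0.0008, 0.0002, 0.001] turn 0.0 | yaw -2.2 tcp [ 0.629  -0.1001  0.2592] tilt [-0.0122  0.0036 -0.9999] F [-0.34  0.25 -0.11] t 34.62 w 0.05
bar yaw -1.94 x(-.053) 0.6647 97 -0.15 0.042000000000000176
516 y 0.013 rear of collar to bar mm (28=touch) [27.2 27.3] dome centre 14.6 0.0529
474 y -0.018 rear of collar to bar mm (28=touch) [27.1 28.2] dome centre 14.7 0.053
437 y -0.052 rear of collar to bar mm (28=touch) [27.  28.2] dome centre 14.8 0.0528
426 y -0.085 rear of collar to bar mm (28=touch) [26.9 28.1] dome centre 14.7 0.0528
421 y -0.118 rear of collar to bar mm (28=touch) [26.8 28. ] dome centre 14.9 0.0527
```

View pics/w12.png

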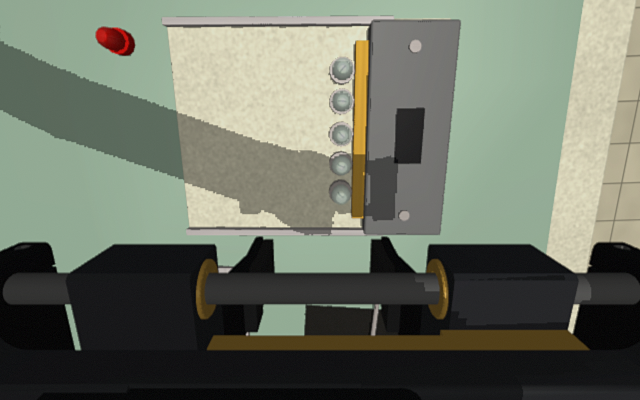

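All five lamps, at (341,70) to (341,192), touch the bar: every collar's rear edge is about 28 mm from the bar face and every dome centre about 14.7 mm. I'm handing in.

```bash
python3 -c "
from h import *
print(bot.sign_off())"
```

```text
the job is handed in; nothing more can be done
None
```

The job is done and handed in at about 35 s of the 72 s allowed; the sign-off gives no verdict.

**What I did**
- I gripped the straightedge by its rib and pushed all five lamps to the bar, then slid the bar back about 10 mm until the force rose.
- I raised the push in steps to about 10 N at the wrist and held it for about a second.
- I eased off slowly, then laid the straightedge flat on the desk to the right of the tester.

**Last checks**
- **Lamps:** the wrist camera from above showed all five upright and touching the bar. Collar rears were 27–28 mm from its face (28 means touching) and dome centres 14.6–14.9 mm from it.
- **Straightedge:** it lies flat, with slope under 0.001 and the blade top at 7.7 mm. It was off the tester and released.
- **Other things:** the carton, lamp rack and screwdriver are within about 4 mm of where they were first measured, in line with measurement noise.

**What disagreed or stayed unsure**
- **Top camera:** its coarse fit put the lamps 15–19 mm from the bar face, on a slant. The closer wrist measurement did not confirm this, and I trusted the wrist.
- **Bar force:** I could not measure the force on the bar itself. I inferred it from the wrist reading; friction between the blade and the lamps means some of the 10 N did not reach the bar.

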